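# Unlock the reagent lock box by its thumbwheel code

### The arm

A 6-joint arm with a two-finger parallel gripper is mounted at the origin on a cart in front of the work surface, level with it; the furniture and walls round the work are solid. World frame = base frame: x ahead of the robot, y to its left, z up, the work surface at z = 0. Lengths are in mm, angles in degrees, forces in N, time in s.
With the tool pointing down it reaches from about 300 to 850 mm from the base axis. Payload 4.2 kg.
Tool frame: the origin (TCP) lies at the centre of the arm's flange, where the gripper is bolted on; the fingertips stand 191 mm ahead of it and the grasp point (between the pads) lies 172 mm ahead of it; z points along the fingers, y is the direction in which the jaws open and shut (so a half turn about z gives the same grasp; the last joint's range is limited). The gripper opens to 91 mm and grips with 3 to 60 N. Pads are 32 mm wide; open, the fingers measure 118 mm over their backs; the gripper's body (76 mm by 178 mm) begins 60 mm behind the grasp point.
Start: joints at [62.968, 18.312, 89.639, -0, 72.044, -1.146], TCP at [251.033, 517.306, 404.776] pointing down, gripper open.
Joint ranges: [-177.97, 177.97], [-48.28, 115.42], [12.27, 149.76], [-77.06, 257.06], [2.81, 150.46], [-146.56, 146.56]. Speed limits (degrees/s): [147.25, 147.25, 180, 180, 180, 180].

### API

Orientations are given as [roll, pitch, yaw] about the fixed x, y, z axes, in that order (R = Rz(yaw) Ry(pitch) Rx(roll)).
In Python, from workcell import status, vision, ticket gives the robot as it stands.
- The arm moves only by the shell command python3 -m jog 'ROWS' [FORCE]. ROWS is JSON, a list of rows, each a list of 7 numbers: the finger opening in m, from 0 to 0.0912, then the shift along the tool's x, y, z in m, then the turn, a rotation vector about the tool's x, y, z in rad. A call has 1 to 12 rows; each row shifts and turns the commanded pose from where the row before left it, along the tool's axes as they then stand; what a row does not reach is not made up. A row lasts 1/8 s, in which the tool goes at most 62.5 mm and 10.7 degrees, less where a joint would pass 70% of its speed; a pose out of reach is approached as far as the arm can. A call with a gripper value outside its range is refused whole. The fingers move at their own pace and stop on an object; FORCE is the grip in N (left out, the last holds). Time passes only in rows, so rows that do not move let the fingers close. It gives the time, the measured TCP pose, the force and the opening at its end, in the units of the state.
- status.state(): the state, without advancing time (a new reading comes with each control period).
- vision.grab_frame(name): name is "scene" or "side" or "wrist"; returns a dict with "color" (420x560x3 uint8, blue, green, red), "depth" (420x560 float32, mm along the optical axis (not along the pixel's ray), 0 where there is no reading), "fov_y" (degrees; the focal length in pixels is half the picture's height over the tangent of half this angle, whatever the lens; pixels are square), "cx", "cy" (the principal point, pixels), "pose" (4x4, takes a point from camera to world coordinates). Camera axes: x right, y down, z forward; pixel columns grow to the right and rows downward; lengths in mm; the calibration is good to about 2 mm. A picture is of the moment at which its call begins.
- ticket.job_done(): hands the job in, once; it reports no verdict.
Trained networks look in the newest picture that a camera, given by its name, has taken for a name from the list of things; names that differ only in an ending like _2 or _b are one class to them, and where a whole thing is asked for, a point or a joint stands for the part that bears it (a point fixed in the world has none). Each returns a list of dicts, best first, with "p" (0 to 1); they miss things now and then, are a little off and sometimes report something else, mostly with a low value. They report only what shows in the picture. A call takes as long as a camera call.
- vision.find_in(camera, label): "location" ([x, y, z] in mm, in world coordinates, good to about 4 mm: the middle of the surface that is visible of it).
- vision.silhouettes(camera, label): "pixels" (420x560 bool, what is visible of it).
The state is a dict: "time_s": time; "qpos": joint angles; "qvel": joint speeds; "effort": joint torques, N m; "ee_pos": TCP position; "ee_rot": TCP orientation; "force": force on the tool from outside, world axes, zero at the start; "torque": the same for the moment, N m; "gripper_width": finger opening in mm.
Only numpy, scipy, OpenCV 4.12 (cv2) and the standard library are available. Lean on these libraries where they do the work, as an engineer would, in place of code of your own. Each camera call takes 0.05 s, during which the arm holds its last target.

### The job

Unlock the blue reagent lock box: gently roll its three thumbwheels until the code 4-7-2 (left to right as the robot sees it) stands at the red index lines on the crown, then push the yellow bolt post away from the robot until the bolt is fully home. Press lightly, never force wheels, bolt or box, and leave the glassware and jars around it alone.

Things in the scene. Friction and masses are not known exactly. Their poses are not given: they have to be found in the camera images.
- lock_box: Blue steel lock box, 130 (x) x 232 (y) x 52 mm high, fixed to the worktop. Origin: centre of its underside; x points away from the robot across the box, y to the left along the row of wheels, z up. Its flat top is at z = 52 mm. Box, wheels and bolt bear at most 25 N from the robot; come down on a wheel at 15 mm/s or slower.
- wheel_left_crown (a point): Nominal crown (highest point) of the left black thumbwheel, box frame (0, 62, 66) mm; axes as the box. Each wheel is a smooth disc, about 48 mm across and 16 mm wide, its axle along the box's y at z = 42 mm, standing about 14 mm out of the box top. The tyres are worn unevenly: the true crown may lie up to 1.5 mm above or below this point, so find it by touch.
- wheel_middle_crown (a point): The same for the middle thumbwheel, box frame (0, 20, 66) mm. Every wheel's axle is sprung: pressed, it yields straight down by about 0.04 mm per N, 1.5 mm at most.
- wheel_right_crown (a point): The same for the right thumbwheel, box frame (0, -22, 66) mm. Ten white digits 0 to 9 run round each rim, 36 degrees apart, upright seen from the robot.
- wheel_left (a joint): Angle of the left wheel, rad: digit d stands at the crown, between the two red index lines, at d x 0.6283. It grows when the crown is rolled away from the robot (box +x) and stops a little before 0 and a little after 9. Friction of 0.045 N m (about 1.9 N at the rim) holds it where it is left; too light a touch slips, about 8 N of press drives it. Code digit 4: 2.513.
- wheel_middle (a joint): The same for the middle wheel. Code digit 7: 4.398.
- wheel_right (a joint): The same for the right wheel. Code digit 2: 1.257.
- bolt_post (a point): Centre of the yellow bolt post, an upright round pin 13 mm across that stands on the box top from 3 to 19 mm above it; this point is 11 mm above the box top, at box (-6.5 + bolt travel, -80) mm. x is the direction in which the bolt slides.
- bolt (a joint): Travel of the bolt along the box's x, m: 0 locked, 0.015 fully home (unlocked). Friction about 2 N. Tongues inside block it within 1 to 3 mm unless all three wheels stand within about 0.17 rad of their code digits.
- iodine_flask_1: Conical glass flask with white salt and a stopper, 91 mm wide, 151 mm high, a bystander at the back right. Origin: centre of its underside; z up.
- iodine_flask_2: The same kind of flask, a bystander at the back left. Origin: centre of its underside; z up.
- beaker_1: Glass beaker, 68 x 62 x 75 mm, a bystander at the front right. Origin: centre of its underside; z up.
- petri_dish: Flat glass dish, 90 mm wide, 14 mm high, a bystander at the left. Origin: centre of its underside; z up.
- glass_stopper_2: Glass stopper, 30 mm wide, 32 mm high, a bystander at the left. Origin: centre of its underside; z up.
- bung_1: Black rubber bung, 32 mm wide, 26 mm high, a bystander at the left. Origin: centre of its underside; z up.
- salt_jar: White jar with a blue lid, 64 mm wide, 75 mm high, a bystander at the front. Origin: centre of its underside; z up.
- vial_1: White vial with a black cap, 30 mm wide, 58 mm high, a bystander at the front. Origin: centre of its underside; z up.

How it is judged (in metres and radians):
On the way, in this order (a step that is already met when the one before it is completed fails the run):
1. the three wheels show 4-7-2, the bolt still locked (value of joint wheel_left between 2.313 and 2.713 rad and value of joint wheel_middle between 4.198 and 4.598 rad and value of joint wheel_right between 1.057 and 1.457 rad and value of joint bolt below 0.006 m), for 0.2 s.
2. the bolt is fully home (value of joint bolt above 0.0135 m), for 0.2 s.
At the end, for the whole second after the job is handed in: The bolt is home (at least 13.5 of 15 mm) and the wheels show 4, 7 and 2, each within 0.2 rad (a third of a digit) of the index (value of joint bolt above 0.0135 m and value of joint wheel_left between 2.313 and 2.713 rad and value of joint wheel_middle between 4.198 and 4.598 rad and value of joint wheel_right between 1.057 and 1.457 rad); the robot touches nothing.
It fails at once if the robot presses on a wheel, the bolt or the box with more than 25 N (contact force between any of the fingers, the arm and lock_box above 25 N).
It fails at once if a bystander is moved by more than 20 mm (distance of any of iodine_flask_1, iodine_flask_2, beaker_1, petri_dish, glass_stopper_2, bung_1, salt_jar, vial_1 from where it was at the start of the episode above 0.02 m).
It also fails if it takes over 64 s, if anything falls off the work surface, if the arm or the gripper's body presses on something with over 40 N, if the wrist force passes 120 N, or if a joint passes its speed limit or range.

## Working session

There is one attempt and no reset: what is moved stays moved. The work goes in short steps, Python scripts to look and compute and a shell command to move; the robot and the scene stay as the last step left them, time stands still between calls to the robot, and variables do not carry over. Pictures are saved under pics/ and viewed, and the job is handed in when it is done.

```bash
ls; mkdir -p pics
python3 - <<'E'
from workcell import status, vision
import cv2
s=status.state(); print({k:s[k] for k in s})
for c in ["scene","side","wrist"]:
    f=vision.grab_frame(c); cv2.imwrite(f"pics/{c}0.png",f["color"]); print(c,f["fov_y"],f["cx"],f["cy"],f["pose"])
    try:
        for l in ["lock_box","wheel_left_crown","wheel_middle_crown","wheel_right_crown","bolt_post"]:
            print(l,[(round(d["p"],2),[round(v) for v in d["location"]]) for d in vision.find_in(c,l)][:4])
    except Exception as e: print(e)
E
```

```text
pics
{'time_s': 0.0, 'qpos': array([ 6.29692873e+01,  1.83503696e+01,  8.97085736e+01, -1.86529759e-03,
        7.20458426e+01, -1.14741420e+00]), 'qvel': array([ 0.03858957,  0.06250175,  0.05368115, -0.00304898, -0.03958501,
        0.10404895]), 'effort': array([ 1.66854628e-03, -4.12458086e+01, -2.31974638e+01,  7.28187687e-02,
        4.52634471e-02, -1.35810883e-04]), 'ee_pos': array([250.94100514, 517.14193683, 403.91805264]), 'ee_rot': array([-1.79895200e+02, -3.25261069e-04,  1.54117278e+02]), 'force': array([ 0.18757039, -0.04230765,  0.6875889 ]), 'torque': array([ 0.02464577,  0.00852046, -0.00452165]), 'gripper_width': 91.19721615071586}
scene 51.84954654588574 277.5426197160965 209.03617116407415 [[-8.52185109e-01 -2.27178927e-01  4.71349419e-01 -8.69434306e+01]
 [-5.23127297e-01  3.88650184e-01 -7.58477993e-01  9.45032267e+02]
 [-1.08798223e-02 -8.92939399e-01 -4.50045397e-01  6.46412122e+02]
 [ 0.00000000e+00  0.00000000e+00  0.00000000e+00  1.00000000e+00]]
lock_box [(0.67, [482, 139, 36])]
wheel_left_crown [(0.82, [490, 142, 36]), (0.64, [275, -262, 54])]
wheel_midd
[... 358 characters left out ...]
0000000e+00  0.00000000e+00  0.00000000e+00  1.00000000e+00]]
lock_box [(0.87, [560, 73, 54])]
wheel_left_crown [(0.73, [560, 65, 53]), (0.67, [700, 272, 58])]
wheel_middle_crown [(0.68, [560, 74, 51]), (0.53, [693, -262, 46])]
wheel_right_crown [(0.79, [565, 74, 55])]
bolt_post []
wrist 71.92571129894311 278.4309085853023 206.34480620398696 [[ 4.36848481e-01  8.68852707e-01  2.32934277e-01  1.84608752e+02]
 [ 8.99534475e-01 -4.21641257e-01 -1.14264512e-01  5.50324565e+02]
 [-1.06432964e-03  2.59448691e-01 -9.65756307e-01  3.85684577e+02]
 [ 0.00000000e+00  0.00000000e+00  0.00000000e+00  1.00000000e+00]]
lock_box []
wheel_left_crown []
wheel_middle_crown []
wheel_right_crown []
bolt_post []
```

View pics/scene0.png

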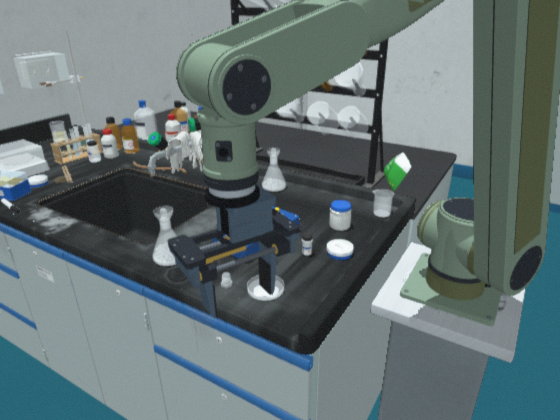

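View pics/side0.png

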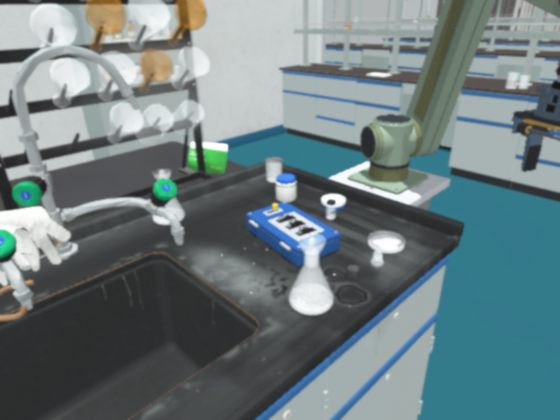

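View pics/wrist0.png

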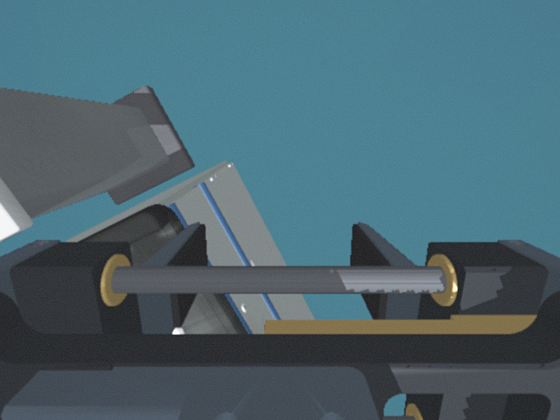

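The side view shows the blue box at about (293,232), with the post at (275,207), the faucet and flask nearer the camera, and the jars behind it. Next I'll fit the box.

```bash
cat > h.py <<'E'
import numpy as np, cv2
from workcell import status, vision
def intr(f): return f["color"].shape[0]/2/np.tan(np.radians(f["fov_y"]/2))
def cloud(f):
    F=intr(f); d=f["depth"]; v,u=np.mgrid[:d.shape[0],:d.shape[1]]
    P=np.stack([(u-f["cx"])*d/F,(v-f["cy"])*d/F,d],-1)
    W=P@f["pose"][:3,:3].T+f["pose"][:3,3]; W[d==0]=np.nan; return W
def proj(f,p):
    q=(np.asarray(p)-f["pose"][:3,3])@f["pose"][:3,:3]; F=intr(f)
    return q[...,:2]/q[...,2:]*F+[f["cx"],f["cy"]]
E
python3 - <<'E'
from h import *
f=vision.grab_frame("side"); W=cloud(f)
cv2.imwrite("pics/sidezoom.png",cv2.resize(f["color"][150:310,210:430],None,fx=3.5,fy=3.5,interpolation=cv2.INTER_CUBIC))
m=vision.silhouettes("side","lock_box")[0]; print(m["p"],m["pixels"].sum())
w=W[m["pixels"]]; w=w[~np.isnan(w[:,0])]
print(np.percentile(w[:,2],[1,10,30,50,70,90,99]))
t=w[(w[:,2]>44)&(w[:,2]<60)]
print(np.median(t[:,2]),cv2.minAreaRect(t[:,:2].astype(np.float32)),cv2.boxPoints(cv2.minAreaRect(t[:,:2].astype(np.float32))))
hi=w[w[:,2]>60]; print(len(hi),hi.mean(0))
for l in "iodine_flask_1 beaker_1 petri_dish glass_stopper_2 bung_1 salt_jar vial_1".split():
  for c in ["side","scene"]:
    if c=="scene": vision.grab_frame(c) if l=="iodine_flask_1" else 0
    print(l,c,[(round(d["p"],2),[round(v) for v in d["location"]]) for d in vision.find_in(c,l)][:3])
np.savez("side.npz",**{k:f[k] for k in f})
E
```

```text
0.63 3132
[ 2.43060461 17.4517081  41.91279664 51.66818013 52.70046314 54.78449953
 68.33279975]
52.37943747307463 ((539.9732055664062, 52.65435028076172), (235.3716583251953, 134.83102416992188), 80.54933166503906) [[454.1489  -52.36466]
 [587.1499  -74.50369]
 [625.7975  157.67336]
 [492.7965  179.8124 ]]
197 [554.23946885  81.11543972  71.93728659]
iodine_flask_1 side [(0.81, [701, 272, 56]), (0.64, [695, -263, 48]), (0.49, [560, 71, 53])]
iodine_flask_1 scene [(0.74, [673, 278, 75]), (0.47, [381, 249, 1])]
beaker_1 side [(0.61, [299, -271, 56]), (0.29, [699, 276, 58])]
beaker_1 scene [(0.9, [277, -262, 52])]
petri_dish side [(0.69, [387, 237, 4]), (0.34, [548, 79, 65])]
petri_dish scene [(0.85, [382, 252, 3]), (0.51, [483, 145, 40])]
glass_stopper_2 side [(0.69, [485, 280, 18])]
glass_stopper_2 scene [(0.51, [470, 283, 18])]
bung_1 side [(0.53, [574, 271, 17])]
bung_1 scene []
salt_jar side [(0.96, [383, -123, 48]), (0.69, [558, 67, 52])]
salt_jar scene [(0.85, [354, -114, 48]), (0.58, [680, -269, 52])]
vial_1 side [(0.44, [384, 56, 37])]
vial_1 scene [(0.58, [371, 62, 40])]
```

View pics/sidezoom.png

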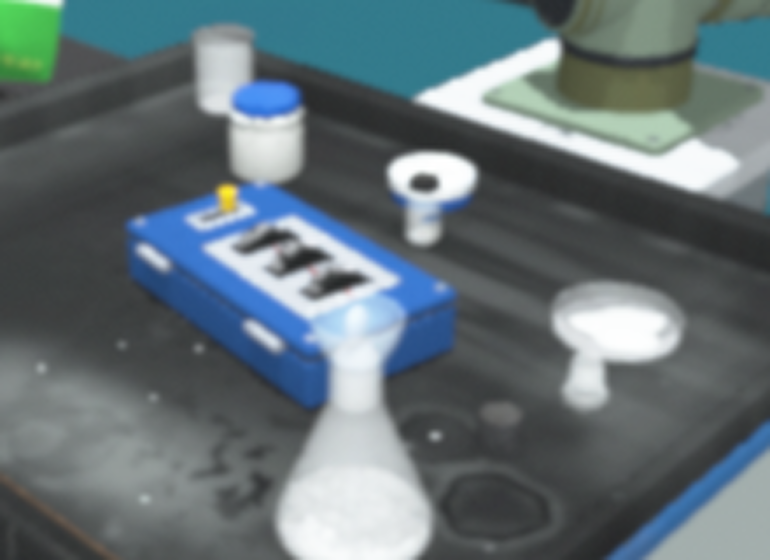

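Run:
```python
from h import *
f=dict(np.load("side.npz")); W=cloud(f)
p=W.reshape(-1,3); p=p[~np.isnan(p[:,0])]
p=p[(p[:,2]>90)&(p[:,0]>300)&(p[:,0]<900)&(abs(p[:,1])<450)]
H,_,_=np.histogram2d(p[:,0],p[:,1],[np.arange(300,901,50),np.arange(-450,451,50)]);print(H.astype(int))
from scipy.spatial.transform import Rotation as R
s=status.state(); r=R.from_euler('xyz',s["ee_rot"],degrees=True)
T=np.array([584,46,340]); g=R.from_euler('xyz',[180,0,170.5],degrees=True)
print(r.inv().apply(T-s["ee_pos"]), (r.inv()*g).as_rotvec(degrees=False))
```

```text
[[   0    0    0    0    0    0    0    0    0    0    0    0    0    0
     0    0    0    0]
 [   0    0    0    0    0    0    0    0    0    0    0    0    0    0
     0    0    0    0]
 [  55   76    0    0    0    0    0    0    0    0    0    0    0    0
     0    0    0    0]
 [ 528  718    0    0    0    0    0    0    0    0    0    0    0    0
     0    0    0    0]
 [ 401  471    0    0    0    0    0    0    0    0    0    0    0    0
     0    0    0    0]
 [ 270  627    0    0    0    0    0    0    0    0    0    0    0    0
     0    0    0    0]
 [ 620 1273    0    0    0    0    0    0    0    0    0    0    0    0
     0    0    0    0]
 [ 253  525   40   68    0    0    0    0    0    0    0    0    0  136
   371    0    0    0]
 [ 652 1207   59   56    3    0    7    0    0    0    0    0    0   12
   176    0    0    0]
 [ 304  451    0   75  508  155  648   53    0    0    0    0    0    0
     0    0    0    0]
 [ 679  983    0  473   77    0    0    0    0    0    0    0    0    0
     0    0    0    0]
 [ 746  366   12  472    0    0    0    0    0    0    0    0    0    0
     0    0    0    0]]
[-505.31824455 -278.67718547   64.74003853] [ 1.24734009e-04  1.34723311e-05 -2.85965343e-01]
```

```bash
python3 -m jog '[[0,-0.0505,-0.0279,0.0065,0,0,0],[0,-0.0505,-0.0279,0.0065,0,0,0],[0,-0.0505,-0.0279,0.0065,0,0,0],[0,-0.0505,-0.0279,0.0065,0,0,0],[0,-0.0505,-0.0279,0.0065,0,0,0],[0,-0.0505,-0.0279,0.0065,0,0,0],[0,-0.0505,-0.0279,0.0065,0,0,0],[0,-0.0505,-0.0279,0.0065,0,0,0],[0,-0.0505,-0.0279,0.0065,0,0,0],[0,-0.0505,-0.0279,0.0065,0,0,0],[0,0,0,0,0,0,-0.143],[0,0,0,0,0,0,-0.143]]' 20
python3 -m jog '[[0,0,0,0,0,0,0],[0,0,0,0,0,0,0]]'
python3 - <<'E'
from h import *
f=vision.grab_frame("wrist"); W=cloud(f)
np.savez("wr1.npz",**{k:f[k] for k in f})
cv2.imwrite("pics/w1.png",f["color"])
s=status.state(); print(s["ee_pos"],s["ee_rot"],s["force"],s["time_s"])
E
```

```text
time_s: 3.25
ee_pos: [584.0, 44.8, 339.3]
ee_rot: [180.0, -0.0, 170.7]
force: [0.5, -0.1, 0.1]
gripper_width: 0.4
time_s: 3.5
ee_pos: [583.5, 46.0, 339.8]
ee_rot: [180.0, 0.0, 170.4]
force: [-0.1, 0.6, 0.7]
gripper_width: 0.5
[583.49805788  46.02772303 339.83807626] [1.79992318e+02 1.00089112e-02 1.70429327e+02] [ 0.21996287  0.14302899 -0.03007079] 3.55
```

View pics/w1.png

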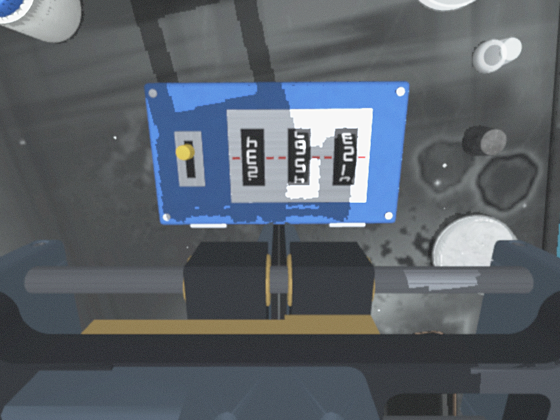

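The box is fully in view: yellow post at (185,152), wheels at x≈253, 299 and 345, index line at row ~157. Now a pose fit and a zoom on the digits.

Run:
```python
from h import *
from scipy.optimize import least_squares
f=dict(np.load("wr1.npz")); W=cloud(f); c=f["color"].astype(int)
z=cv2.rotate(cv2.resize(f["color"][110:205,220:370],None,fx=5,fy=5,interpolation=cv2.INTER_CUBIC),cv2.ROTATE_180)
cv2.imwrite("pics/w1z.png",z)
m=(c[...,0]>c[...,2]+60)&(c[...,0]>100)
w=W[m];w=w[~np.isnan(w[:,0])]; t=w[(abs(w[:,2]-52)<6)&(np.hypot(w[:,0]-545,w[:,1]-55)<160)]
print(np.median(t[:,2]),len(t)); r=cv2.minAreaRect(t[:,:2].astype(np.float32)); print(r)
B=cv2.boxPoints(r); print(B)
# post yellow
y=(c[...,2]>150)&(c[...,1]>130)&(c[...,0]<110); v,u=np.nonzero(y); k=(v<200); print("yellow",u[k].mean(),v[k].mean()); 
pw=W[v[k],u[k]]; print(np.nanmedian(pw,0),np.nanmax(pw,0))
# red
rd=(c[...,2]>c[...,1]+70)&(c[...,2]>c[...,0]+60); rd[200:]=0; v,u=np.nonzero(rd); print("red",len(v)); rp=W[v,u]; rp=rp[~np.isnan(rp[:,0])]
print(rp[np.argsort(rp[:,1])][::6])
```

```text
52.88929813457631 20246
((535.295654296875, 53.40178680419922), (230.4924774169922, 129.53512573242188), 80.94207000732422)
[[453.1922   -50.210743]
 [581.112    -70.60385 ]
 [617.3991   157.01431 ]
 [489.4793   177.40742 ]]
yellow 184.8095238095238 151.73809523809524
[516.05077645 -22.37447618  71.51854387] [522.2186328  -17.99626483  73.70590753]
red 51
[[529.22925922  14.04212276  55.44823376]
 [529.08540033  17.51101033  53.54681613]
 [533.64636829  45.54913506  55.52411017]
 [534.32332065  48.12783982  52.99684198]
 [536.62736558  57.017755    54.23664536]
 [537.13260413  59.71723975  53.74895901]
 [541.20770048  89.50991379  54.30796174]
 [542.92775313 100.15505152  55.1806681 ]
 [548.24430159 130.29186286  52.94792097]]
```

View pics/w1z.png

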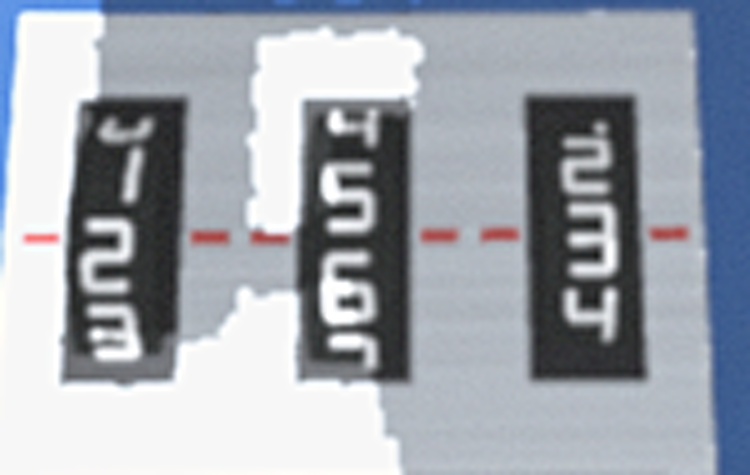

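```bash
cat >> h.py <<'E'
YAW=-9.06; C=np.array([535.6,53.4,0.])
def RB():
    a=np.radians(YAW); return np.array([[np.cos(a),-np.sin(a),0],[np.sin(a),np.cos(a),0],[0,0,1]])
def b2w(p): return np.asarray(p)@RB().T+C
def w2b(p): return (np.asarray(p)-C)@RB()
def tool2box():
    s=status.state(); return w2b(s["ee_pos"]-[0,0,191]), s
def strips(f,name,r=24):
    A=np.radians(np.arange(-60,61,0.5)); out=[]
    for y in (62,20,-22):
        ys=np.linspace(y+9,y-9,72)
        a,yy=np.meshgrid(A,ys,indexing="ij")   # angle>0 = away (+x)
        P=b2w(np.stack([r*np.sin(a),yy,42+r*np.cos(a)],-1)); q=proj(f,P).astype(np.float32)
        im=cv2.remap(f["color"],q[...,0],q[...,1],cv2.INTER_CUBIC)[::-1] # top = far
        im=np.repeat(np.repeat(im,2,0),3,1).copy()
        for k in range(-60,61,12):
            cv2.line(im,(0,(60-k)*4),(10 if k else 30,(60-k)*4),(0,255,255),1)
        out.append(im)
    cv2.imwrite(name,cv2.resize(np.hstack(out),None,fx=1,fy=1))
E
python3 - <<'E'
from h import *
f=dict(np.load("wr1.npz")); strips(f,"pics/s1.png")
E
```

```text
(no output)
```

View pics/s1.png

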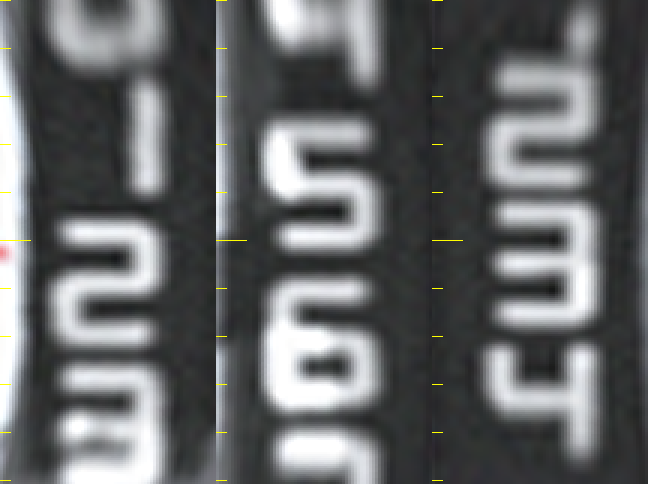

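Run:
```python
from h import *
p,s=tool2box(); print(p)
print("delta tool (x,y,z):", -(-8.6-p[0]), 62-p[1], p[2]-70)
```

```text
[ 48.46138357   0.26214384 148.83807626]
delta tool (x,y,z): 57.061383566924235 61.73785616496748 78.83807626101617
```

```bash
python3 -m jog '[[0,0.0285,0.031,0.02,0,0,-0.009],[0,0.0285,0.0307,0.02,0,0,0],[0,0,0,0.02,0,0,0],[0,0,0,0.01,0,0,0],[0,0,0,0.006,0,0,0],[0,0,0,0.0015,0,0,0],[0,0,0,0,0,0,0],[0,0,0,0,0,0,0],[0,0,0,0,0,0,0]]'
python3 - <<'E'
from h import *
for i in range(1):
    p,s=tool2box(); print(p,s["ee_rot"],s["force"],s["time_s"])
f=vision.grab_frame("wrist"); cv2.imwrite("pics/w2.png",f["color"])
E
```

```text
time_s: 4.68
ee_pos: [537.3, 115.8, 262.6]
ee_rot: [180.0, 0.0, 171.0]
force: [-0.4, 0.7, 0.5]
gripper_width: 0.6
[-8.12357017 61.89258025 71.58201915] [1.79982112e+02 3.65086438e-02 1.71003109e+02] [-0.37901718  0.7463447   0.54072064] 4.675
```

View pics/w2.png

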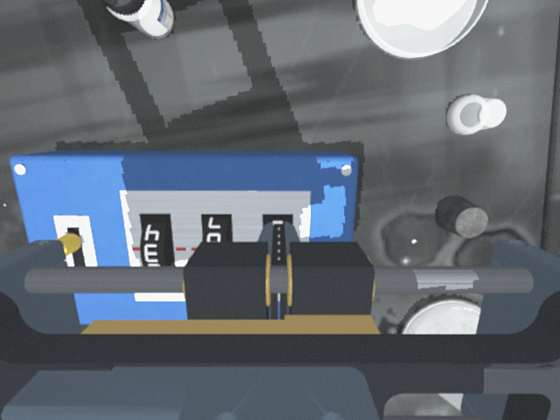

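The fingers sit over the left wheel at (278,230). Feeling down for contact.

```bash
python3 -m jog '[[0,0,0,0.001,0,0,0],[0,0,0,0.001,0,0,0],[0,0,0,0.0005,0,0,0]]'
python3 -m jog '[[0,0,0,0.0004,0,0,0],[0,0,0,0,0,0,0]]'
python3 -m jog '[[0,0,0,0.0004,0,0,0],[0,0,0,0,0,0,0]]'
```

```text
time_s: 5.1
ee_pos: [537.2, 115.9, 259.6]
ee_rot: [180.0, -0.0, 171.0]
force: [-0.3, -0.9, -1.1]
gripper_width: 0.7
time_s: 5.35
ee_pos: [537.2, 115.9, 259.3]
ee_rot: [180.0, -0.0, 171.0]
force: [0.2, 1.0, -0.1]
gripper_width: 0.7
time_s: 5.6
ee_pos: [537.2, 115.9, 258.9]
ee_rot: [180.0, 0.0, 171.0]
force: [0.2, -0.2, 0.2]
gripper_width: 0.3
```

```bash
for i in 1; do python3 -m jog '[[0,0,0,0.0004,0,0,0],[0,0,0,0,0,0,0]]'; done
python3 -m jog '[[0,0,0,0.0004,0,0,0],[0,0,0,0,0,0,0]]'
```

```text
time_s: 5.85
ee_pos: [537.2, 115.9, 258.5]
ee_rot: [180.0, 0.0, 171.0]
force: [-0.2, 0.3, 0.7]
gripper_width: 0.5
time_s: 6.1
ee_pos: [537.2, 115.9, 258.1]
ee_rot: [180.0, -0.0, 171.0]
force: [-0.0, 0.3, 0.2]
gripper_width: 0.4
```

```bash
python3 -m jog '[[0,0,0,0.0004,0,0,0],[0,0,0,0,0,0,0]]'
```

```text
time_s: 6.35
ee_pos: [537.2, 115.9, 257.7]
ee_rot: [180.0, -0.0, 171.0]
force: [0.8, 0.3, -0.4]
gripper_width: 0.5
```

```bash
python3 -m jog '[[0,0,0,0.0004,0,0,0],[0,0,0,0,0,0,0]]'
```

```text
time_s: 6.6
ee_pos: [537.2, 115.9, 257.3]
ee_rot: [180.0, -0.0, 171.0]
force: [-0.6, -0.9, 0.5]
gripper_width: 0.5
```

```bash
python3 -m jog '[[0,0,0,0.0003,0,0,0],[0,0,0,0,0,0,0]]'
```

```text
time_s: 6.85
ee_pos: [537.2, 115.9, 257.0]
ee_rot: [180.0, 0.0, 171.0]
force: [0.4, 1.0, -0.1]
gripper_width: 0.3
```

```bash
python3 -m jog '[[0,0,0,0.0003,0,0,0],[0,0,0,0,0,0,0]]'
```

```text
time_s: 7.1
ee_pos: [537.2, 115.9, 256.8]
ee_rot: [180.0, 0.0, 171.0]
force: [-0.8, 0.7, 0.2]
gripper_width: 0.9
```

```bash
python3 -m jog '[[0,0,0,0.0003,0,0,0],[0,0,0,0,0,0,0]]'
```

```text
time_s: 7.35
ee_pos: [537.2, 115.9, 256.7]
ee_rot: [180.0, 0.0, 171.0]
force: [-0.8, -0.4, 2.9]
gripper_width: 0.3
```

```bash
python3 -m jog '[[0,0,0,0.0003,0,0,0],[0,0,0,0,0,0,0]]'
```

```text
time_s: 7.6
ee_pos: [537.2, 115.9, 256.5]
ee_rot: [180.0, 0.0, 171.0]
force: [-1.8, -0.5, 4.8]
gripper_width: 0.7
```

```bash
python3 -m jog '[[0,0,0,0.0004,0,0,0],[0,0,0,0,0,0,0]]'
```

```text
time_s: 7.85
ee_pos: [537.2, 115.9, 256.4]
ee_rot: [180.0, 0.0, 171.0]
force: [-2.8, -0.5, 6.8]
gripper_width: 0.7
```

```bash
python3 -m jog '[[0,-0.0015,0,0.0002,0,0,0],[0,-0.0015,0,0,0,0,0],[0,-0.0015,0,0,0,0,0]]'
```

```text
time_s: 8.22
ee_pos: [541.7, 115.2, 256.3]
ee_rot: [180.0, 0.0, 171.0]
force: [-2.7, -0.2, 7.3]
gripper_width: 0.2
```

```bash
python3 -m jog '[[0,-0.0015,0,0,0,0,0],[0,-0.0015,0,0,0,0,0]]'
```

```text
time_s: 8.48
ee_pos: [544.6, 114.7, 256.3]
ee_rot: [180.0, 0.0, 171.0]
force: [-2.6, -0.3, 8.0]
gripper_width: 0.4
```

```bash
python3 -m jog '[[0,-0.002,0,0,0,0,0],[0,-0.002,0,0,0,0,0],[0,-0.002,0,0,0,0,0]]'
```

```text
time_s: 8.85
ee_pos: [550.5, 113.8, 256.3]
ee_rot: [180.0, 0.0, 171.0]
force: [-2.5, -0.4, 8.6]
gripper_width: 0.4
```

```bash
python3 -m jog '[[0,-0.002,0,0,0,0,0],[0,-0.0018,0,0,0,0,0]]'
```

```text
time_s: 9.1
ee_pos: [554.3, 113.2, 256.3]
ee_rot: [180.0, 0.0, 171.0]
force: [-1.5, -1.1, 8.1]
gripper_width: 0.3
```

```bash
python3 -m jog '[[0,0,0,-0.003,0,0,0],[0,0.0085,0,0,0,0,0],[0,0.0088,0,0,0,0,0],[0,0,0,0.001,0,0,0],[0,0,0,0.0008,0,0,0],[0,0,0,0.0006,0,0,0],[0,0,0,0.0006,0,0,0],[0,0,0,0,0,0,0]]'
```

```text
time_s: 10.1
ee_pos: [537.5, 115.9, 256.4]
ee_rot: [180.0, 0.1, 171.0]
force: [-2.3, -1.0, 6.8]
gripper_width: 0.7
```

```bash
python3 -m jog '[[0,-0.0015,0,0.0002,0,0,0],[0,-0.002,0,0,0,0,0],[0,-0.002,0,0,0,0,0],[0,-0.002,0,0,0,0,0],[0,-0.002,0,0,0,0,0],[0,-0.002,0,0,0,0,0]]'
```

```text
time_s: 10.85
ee_pos: [548.9, 114.0, 256.4]
ee_rot: [180.0, 0.1, 171.0]
force: [-2.6, -0.1, 6.9]
gripper_width: 0.6
```

```bash
python3 -m jog '[[0,-0.002,0,0,0,0,0],[0,-0.002,0,0,0,0,0],[0,-0.001,0,0,0,0,0],[0,0,0,0,0,0,0],[0,0,0,-0.005,0,0,0],[0,-0.01,0,-0.02,0,0,0],[0,-0.015,-0.02,-0.03,0,0,0],[0,-0.014,-0.022,-0.02,0,0,0],[0,0,0,0,0,0,0],[0,0,0,0,0,0,0]]'
python3 - <<'E'
from h import *
p,s=tool2box(); print(p,s["force"],s["time_s"])
f=vision.grab_frame("wrist"); cv2.imwrite("pics/w3.png",f["color"]); strips(f,"pics/s3.png")
E
```

```text
time_s: 12.1
ee_pos: [585.0, 66.0, 329.4]
ee_rot: [180.0, -0.1, 171.0]
force: [0.1, 0.1, -0.5]
gripper_width: 0.5
[ 46.76481423  20.24698383 138.40327033] [ 0.08054584  0.13447975 -0.45475987] 12.1
```

View pics/s3.png

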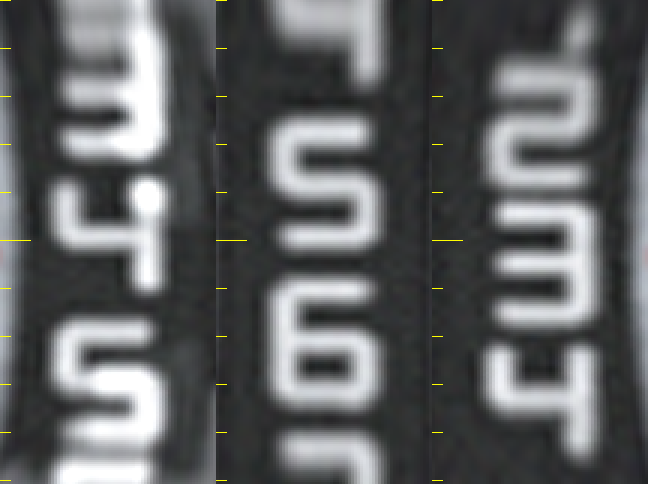

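View pics/w3.png

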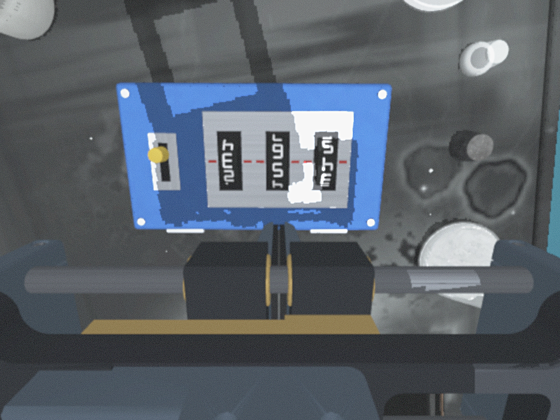

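Left digit 4 now sits about 1° from the index. On to the middle wheel, which looks slightly larger in radius.

```bash
python3 -m jog '[[0,0.027,0,0.02,0,0,0],[0,0.0263,0,0.02,0,0,0],[0,0,0,0.018,0,0,0],[0,0,0,0.008,0,0,0],[0,0,0,0.0024,0,0,0],[0,0,0,0,0,0,0],[0,0,0,0.0005,0,0,0],[0,0,0,0,0,0,0]]'
```

```text
time_s: 13.15
ee_pos: [533.0, 74.0, 261.8]
ee_rot: [180.0, 0.0, 171.0]
force: [0.9, 0.8, -0.4]
gripper_width: 0.6
```

```bash
python3 -m jog '[[0,0,0,0.0005,0,0,0],[0,0,0,0.0005,0,0,0],[0,0,0,0,0,0,0]]'
```

```text
time_s: 13.52
ee_pos: [532.8, 74.0, 260.4]
ee_rot: [180.0, -0.0, 171.0]
force: [-0.8, 0.6, -0.1]
gripper_width: 0.6
```

```bash
python3 -m jog '[[0,0,0,0.0005,0,0,0],[0,0,0,0,0,0,0]]'
```

```text
time_s: 13.78
ee_pos: [532.8, 74.1, 259.9]
ee_rot: [180.0, -0.0, 171.0]
force: [0.5, -0.6, -0.0]
gripper_width: 0.4
```

```bash
python3 -m jog '[[0,0,0,0.0005,0,0,0],[0,0,0,0,0,0,0]]'
```

```text
time_s: 14.02
ee_pos: [532.8, 74.1, 259.4]
ee_rot: [180.0, -0.0, 171.0]
force: [0.8, -0.5, 0.2]
gripper_width: 0.5
```

```bash
python3 -m jog '[[0,0,0,0.0005,0,0,0],[0,0,0,0,0,0,0]]'
```

```text
time_s: 14.28
ee_pos: [532.8, 74.1, 258.9]
ee_rot: [180.0, -0.0, 171.0]
force: [0.9, 0.5, 1.0]
gripper_width: -0.0
```

```bash
python3 -m jog '[[0,0,0,0.0005,0,0,0],[0,0,0,0,0,0,0]]'
```

```text
time_s: 14.52
ee_pos: [532.8, 74.1, 258.5]
ee_rot: [180.0, 0.0, 171.0]
force: [0.1, 0.0, 0.4]
gripper_width: 0.4
```

```bash
python3 -m jog '[[0,0,0,0.0005,0,0,0],[0,0,0,0,0,0,0]]'
```

```text
time_s: 14.78
ee_pos: [532.8, 74.1, 258.2]
ee_rot: [180.0, 0.0, 171.0]
force: [-0.7, 1.0, 2.6]
gripper_width: 0.3
```

```bash
python3 -m jog '[[0,0,0,0.0005,0,0,0],[0,0,0,0,0,0,0]]'
```

```text
time_s: 15.02
ee_pos: [532.9, 74.1, 258.1]
ee_rot: [180.0, 0.0, 171.0]
force: [-1.4, -0.4, 5.8]
gripper_width: 0.9
```

```bash
python3 -m jog '[[0,-0.001,0,0.0003,0,0,0],[0,-0.0015,0,0.0002,0,0,0],[0,-0.0015,0,0,0,0,0],[0,-0.002,0,0,0,0,0]]'
```

```text
time_s: 15.52
ee_pos: [538.8, 73.1, 257.9]
ee_rot: [180.0, 0.0, 171.0]
force: [-2.5, -0.6, 8.2]
gripper_width: 0.5
```

```bash
python3 -m jog '[[0,-0.002,0,0,0,0,0],[0,-0.002,0,0,0,0,0],[0,-0.002,0,0,0,0,0],[0,-0.001,0,0,0,0,0],[0,0,0,0,0,0,0]]'
```

```text
time_s: 16.15
ee_pos: [545.8, 72.0, 257.9]
ee_rot: [180.0, 0.1, 171.0]
force: [-1.3, -0.2, 8.8]
gripper_width: 0.6
```

```bash
python3 -m jog '[[0,0,0,-0.003,0,0,0],[0,0.0065,0,0,0,0,0],[0,0.0065,0,0,0,0,0],[0,0,0,0.001,0,0,0],[0,0,0,0.0008,0,0,0],[0,0,0,0.0006,0,0,0],[0,0,0,0.0006,0,0,0],[0,0,0,0,0,0,0]]'
```

```text
time_s: 17.15
ee_pos: [533.2, 74.0, 258.0]
ee_rot: [180.0, 0.1, 171.0]
force: [-0.8, -1.2, 7.1]
gripper_width: 0.5
```

```bash
python3 -m jog '[[0,-0.0015,0,0,0,0,0],[0,-0.0015,0,0,0,0,0],[0,-0.002,0,0,0,0,0],[0,-0.002,0,0,0,0,0]]'
```

```text
time_s: 17.65
ee_pos: [540.1, 72.9, 258.0]
ee_rot: [180.0, 0.1, 171.0]
force: [-1.5, -0.6, 7.8]
gripper_width: 0.6
```

```bash
python3 -m jog '[[0,-0.002,0,0,0,0,0],[0,-0.002,0,0,0,0,0],[0,-0.002,0,0,0,0,0],[0,0,0,0,0,0,0],[0,0,0,-0.005,0,0,0],[0,-0.01,0,-0.02,0,0,0],[0,-0.015,-0.02,-0.03,0,0,0],[0,-0.014,-0.022,-0.018,0,0,0],[0,0,0,0,0,0,0],[0,0,0,0,0,0,0]]'
python3 - <<'E'
from h import *
p,s=tool2box(); print(p,s["force"],s["time_s"])
f=vision.grab_frame("wrist"); cv2.imwrite("pics/w4.png",f["color"]); strips(f,"pics/s4.png")
E
```

```text
time_s: 18.9
ee_pos: [577.1, 24.8, 329.0]
ee_rot: [180.0, -0.1, 171.0]
force: [-0.5, 0.6, -0.7]
gripper_width: 0.5
[ 45.49393456 -21.73237247 138.01593269] [-0.48400515  0.56449334 -0.70024604] 18.9
```

View pics/s4.png

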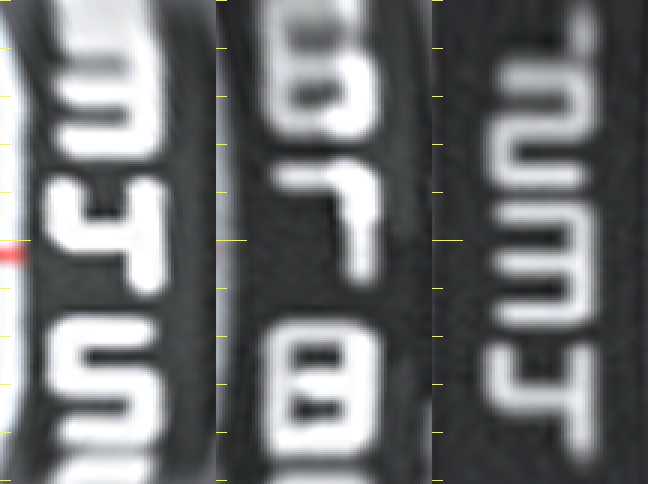

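Run:
```python
from h import *
f=vision.grab_frame("wrist"); c=f["color"].astype(int); print(f["pose"][:3,3],w2b(f["pose"][:3,3]))
rd=(c[...,2]>c[...,1]+70)&(c[...,2]>c[...,0]+60); rd[200:]=0; v,u=np.nonzero(rd); F=intr(f)
d=np.stack([(u-f["cx"])/F,(v-f["cy"])/F,np.ones(len(u))],-1)@f["pose"][:3,:3].T
o=f["pose"][:3,3]
for z in (52.5,):
    P=w2b(o+d*((z-o[2])/d[:,2])[:,None])
    for lo,hi in [(-45,-30),(-13,-2),(0,12),(28,40),(42,53),(70,85)]:
        k=(P[:,1]>lo)&(P[:,1]<hi); print(lo,hi,k.sum(),P[k].mean(0))
```

```text
[504.06484724  37.43622848 309.8950282 ] [-28.62792551 -20.73040621 309.8950282 ]
-45 -30 6 [  0.08045534 -37.63601832  52.5       ]
-13 -2 7 [ 3.63715552e-02 -6.22048257e+00  5.25000000e+01]
0 12 15 [-0.15492705  4.86447611 52.5       ]
28 40 13 [ 0.38442296 35.59101294 52.5       ]
42 53 12 [ 0.4030634 46.4513457 52.5      ]
70 85 16 [ 0.35956307 77.42318519 52.5       ]
```

Middle reads 7 at about +4.5°, which is within tolerance. The red index lines fall at box x≈0.2 mm, so the frame is good. Next is the right wheel, about 12 mm toward the robot.

```bash
python3 -m jog '[[0,0.02,0,0.02,0,0,0],[0,0.0195,-0.0003,0.02,0,0,0],[0,0,0,0.018,0,0,0],[0,0,0,0.008,0,0,0],[0,0,0,0.0024,0,0,0],[0,0,0,0.001,0,0,0],[0,0,0,0.001,0,0,0],[0,0,0,0.0005,0,0,0],[0,0,0,0,0,0,0]]'
```

```text
time_s: 20.12
ee_pos: [538.6, 30.3, 259.2]
ee_rot: [180.0, 0.0, 171.0]
force: [-0.8, -0.8, 0.1]
gripper_width: 0.6
```

```bash
python3 -m jog '[[0,0,0,0.0005,0,0,0],[0,0,0,0.0005,0,0,0],[0,0,0,0,0,0,0]]'
```

```text
time_s: 20.5
ee_pos: [538.6, 30.3, 258.0]
ee_rot: [180.0, -0.0, 171.0]
force: [-0.0, 0.0, -0.1]
gripper_width: 0.2
```

```bash
python3 -m jog '[[0,0,0,0.0005,0,0,0],[0,0,0,0,0,0,0]]'
```

```text
time_s: 20.75
ee_pos: [538.6, 30.3, 257.5]
ee_rot: [180.0, -0.0, 171.0]
force: [-0.5, 0.4, 0.7]
gripper_width: 0.4
```

```bash
python3 -m jog '[[0,0,0,0.0005,0,0,0],[0,0,0,0,0,0,0]]'
```

```text
time_s: 21.0
ee_pos: [538.6, 30.3, 257.0]
ee_rot: [180.0, -0.0, 171.0]
force: [0.1, 0.3, -1.3]
gripper_width: 0.2
```

```bash
python3 -m jog '[[0,0,0,0.0005,0,0,0],[0,0,0,0,0,0,0]]'
```

```text
time_s: 21.25
ee_pos: [538.5, 30.3, 256.5]
ee_rot: [180.0, -0.0, 171.0]
force: [-0.1, -0.3, -0.4]
gripper_width: 0.4
```

```bash
python3 -m jog '[[0,0,0,0.0005,0,0,0],[0,0,0,0,0,0,0]]'
```

```text
time_s: 21.5
ee_pos: [538.6, 30.3, 256.0]
ee_rot: [180.0, 0.0, 171.0]
force: [0.2, -0.1, -0.1]
gripper_width: 0.6
```

```bash
python3 -m jog '[[0,0,0,0.0005,0,0,0],[0,0,0,0,0,0,0]]'
```

```text
time_s: 21.75
ee_pos: [538.6, 30.3, 255.6]
ee_rot: [180.0, 0.0, 171.0]
force: [-0.2, 0.2, 0.6]
gripper_width: 0.0
```

```bash
python3 -m jog '[[0,0,0,0.0005,0,0,0],[0,0,0,0,0,0,0]]'
```

```text
time_s: 22.0
ee_pos: [538.6, 30.3, 255.4]
ee_rot: [180.0, 0.0, 171.0]
force: [-1.0, -0.5, 3.5]
gripper_width: 0.6
```

```bash
python3 -m jog '[[0,0,0,0.0005,0,0,0],[0,0,0,0,0,0,0]]'
```

```text
time_s: 22.25
ee_pos: [538.6, 30.3, 255.2]
ee_rot: [180.0, 0.0, 171.0]
force: [-0.8, -0.1, 6.7]
gripper_width: 0.2
```

```bash
python3 -m jog '[[0,0.001,0,0.0003,0,0,0],[0,0.0015,0,0,0,0,0],[0,0.0015,0,0,0,0,0],[0,0.002,0,0,0,0,0]]'
```

```text
time_s: 22.75
ee_pos: [533.8, 31.1, 255.3]
ee_rot: [180.0, 0.3, 171.0]
force: [1.4, -1.2, 5.0]
gripper_width: 0.6
```

```bash
python3 -m jog '[[0,0.002,0,0,0,0,0],[0,0.002,0,0,0,0,0],[0,0.002,0,0,0,0,0],[0,0,0,0,0,0,0],[0,0,0,-0.005,0,0,0],[0,-0.02,0,-0.02,0,0,0],[0,-0.015,0,-0.03,0,0,0],[0,-0.014,0,-0.018,0,0,0],[0,0,0,0,0,0,0],[0,0,0,0,0,0,0]]'
python3 - <<'E'
from h import *
p,s=tool2box(); print(p,s["force"],s["time_s"])
f=vision.grab_frame("wrist"); cv2.imwrite("pics/w5.png",f["color"]); strips(f,"pics/s5.png")
E
```

```text
time_s: 24.0
ee_pos: [574.2, 24.6, 325.9]
ee_rot: [-180.0, -0.2, 171.0]
force: [-0.3, -0.2, 0.1]
gripper_width: 0.5
[ 42.60894131 -22.34645106 134.93679919] [-0.25981731 -0.2201499   0.1142259 ] 24.0
```

View pics/s5.png

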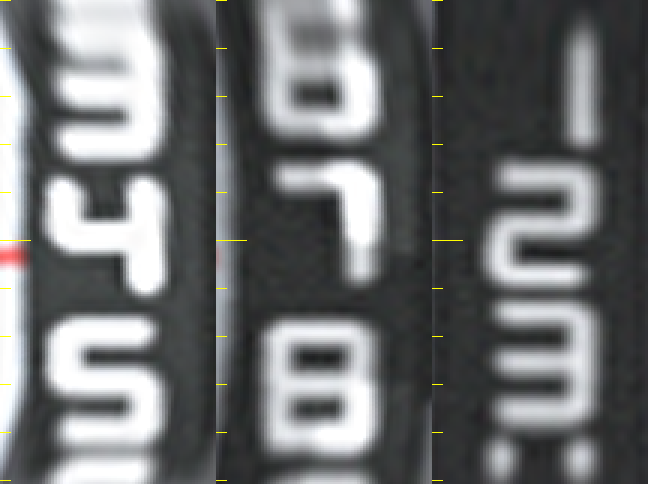

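View pics/w5.png

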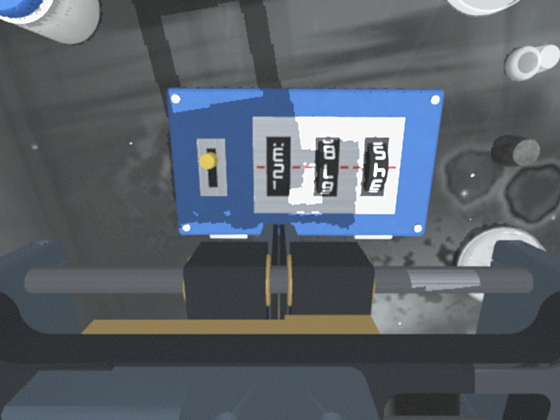

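All three wheels are within about 5° of code (4 at +1°, 7 at +4.5°, 2 at +4°). The next job is the bolt; the post is at (207,160).

```bash
python3 -m jog '[[0,0.028,-0.02,0.01,0,0,0],[0,0.028,-0.02,0.01,0,0,0],[0,0.0256,-0.0177,0,0,0,0],[0,0,0,0.02,0,0,0],[0,0,0,0.02,0,0,0],[0,0,0,0.012,0,0,0],[0,0,0,0.0049,0,0,0],[0,0,0,0,0,0,0],[0,0,0,0,0,0,0]]'
python3 - <<'E'
from h import *
p,s=tool2box(); print(p,s["force"],s["time_s"])
f=vision.grab_frame("wrist"); cv2.imwrite("pics/w6.png",f["color"])
f=vision.grab_frame("side"); cv2.imwrite("pics/side6.png",cv2.resize(f["color"][150:310,210:430],None,fx=3.5,fy=3.5,interpolation=cv2.INTER_CUBIC))
E
```

```text
time_s: 25.18
ee_pos: [485.8, -19.7, 250.8]
ee_rot: [180.0, 0.1, 171.0]
force: [0.6, -0.2, -0.2]
gripper_width: 0.6
[-37.70051958 -79.99615901  59.804414  ] [ 0.55219875 -0.15121237 -0.18968021] 25.175
```

View pics/w6.png

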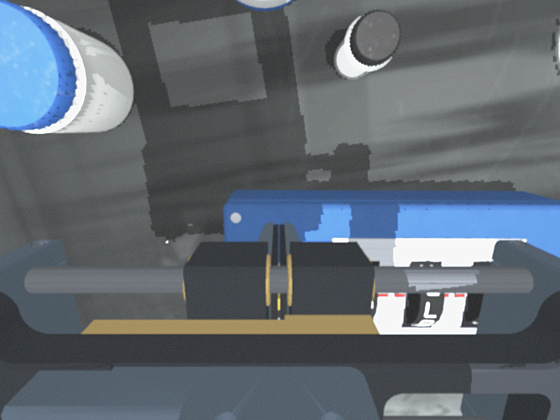

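View pics/side6.png

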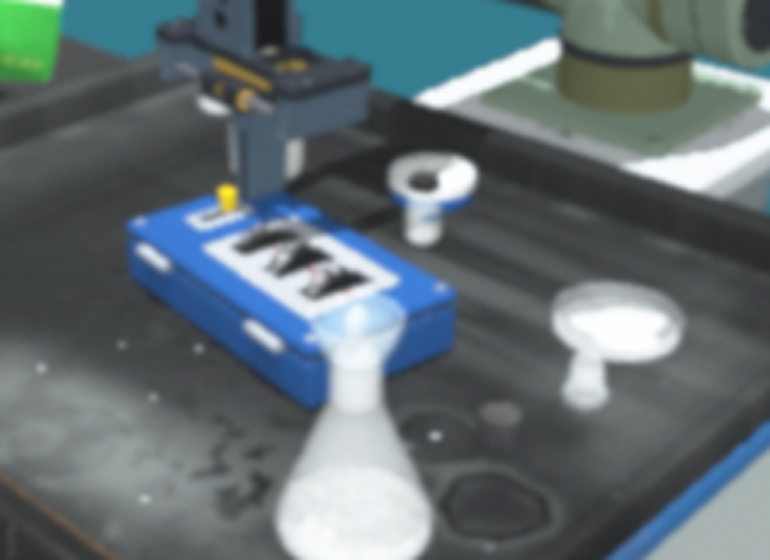

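```bash
python3 -m jog '[[0,-0.002,0,0,0,0,0],[0,-0.002,0,0,0,0,0],[0,-0.002,0,0,0,0,0],[0,-0.001,0,0,0,0,0]]'
```

```text
time_s: 25.78
ee_pos: [492.6, -20.8, 250.3]
ee_rot: [180.0, 0.0, 171.0]
force: [-0.6, 0.2, -1.5]
gripper_width: 0.6
```

```bash
python3 -m jog '[[0,-0.001,0,0,0,0,0],[0,-0.001,0,0,0,0,0]]'
```

```text
time_s: 26.02
ee_pos: [494.4, -21.1, 250.3]
ee_rot: [180.0, -0.0, 171.0]
force: [-1.9, 0.5, 1.4]
gripper_width: 0.4
```

```bash
python3 -m jog '[[0,-0.001,0,0,0,0,0],[0,-0.001,0,0,0,0,0]]'
```

```text
time_s: 26.28
ee_pos: [495.9, -21.4, 250.2]
ee_rot: [-180.0, -0.1, 171.0]
force: [-1.7, 0.9, 0.3]
gripper_width: 0.2
```

```bash
python3 -m jog '[[0,-0.001,0,0,0,0,0],[0,-0.001,0,0,0,0,0]]'
```

```text
time_s: 26.52
ee_pos: [498.2, -21.7, 250.2]
ee_rot: [-180.0, -0.0, 171.0]
force: [-0.9, -0.2, 1.0]
gripper_width: 0.6
```

```bash
python3 -m jog '[[0,-0.001,0,0,0,0,0],[0,-0.001,0,0,0,0,0]]'
```

```text
time_s: 26.78
ee_pos: [500.3, -22.1, 250.3]
ee_rot: [180.0, -0.0, 171.0]
force: [-1.5, 0.3, -0.6]
gripper_width: 0.8
```

```bash
python3 -m jog '[[0,-0.001,0,0,0,0,0],[0,-0.001,0,0,0,0,0],[0,-0.001,0,0,0,0,0]]'
```

```text
time_s: 27.15
ee_pos: [503.3, -22.5, 250.3]
ee_rot: [180.0, -0.0, 171.0]
force: [-2.1, 0.3, -0.0]
gripper_width: 0.3
```

```bash
python3 -m jog '[[0,-0.001,0,0,0,0,0],[0,-0.001,0,0,0,0,0],[0,0,0,0,0,0,0]]'
```

```text
time_s: 27.52
ee_pos: [505.4, -22.9, 250.3]
ee_rot: [180.0, 0.0, 171.0]
force: [-0.8, -0.6, 0.0]
gripper_width: 0.5
```

```bash
python3 -m jog '[[0,-0.001,0,0,0,0,0],[0,-0.001,0,0,0,0,0],[0,0,0,0,0,0,0]]'
```

```text
time_s: 27.9
ee_pos: [507.3, -23.2, 250.3]
ee_rot: [180.0, 0.0, 171.0]
force: [-1.4, 0.1, -0.6]
gripper_width: 0.2
```

```bash
python3 -m jog '[[0,-0.0005,0,0,0,0,0],[0,-0.0005,0,0,0,0,0],[0,0,0,0,0,0,0]]'
```

```text
time_s: 28.28
ee_pos: [508.3, -23.3, 250.3]
ee_rot: [180.0, 0.0, 171.0]
force: [-1.9, -0.0, -0.3]
gripper_width: 0.1
```

Expecting the stop any moment now, so half-millimetre steps until the force rises.

```bash
python3 -m jog '[[0,-0.0005,0,0,0,0,0],[0,0,0,0,0,0,0]]'
```

```text
time_s: 28.52
ee_pos: [508.8, -23.4, 250.3]
ee_rot: [180.0, 0.0, 171.0]
force: [-2.0, -0.9, -0.7]
gripper_width: 0.7
```

```bash
python3 -m jog '[[0,-0.0005,0,0,0,0,0],[0,0,0,0,0,0,0]]'
```

```text
time_s: 28.78
ee_pos: [509.2, -23.5, 250.3]
ee_rot: [180.0, 0.0, 171.0]
force: [-1.9, -0.8, -0.6]
gripper_width: 0.4
```

```bash
python3 -m jog '[[0,-0.0005,0,0,0,0,0],[0,0,0,0,0,0,0]]'
```

```text
time_s: 29.02
ee_pos: [509.6, -23.5, 250.3]
ee_rot: [180.0, -0.0, 171.0]
force: [-3.1, 0.1, -0.5]
gripper_width: 0.3
```

```bash
python3 -m jog '[[0,-0.0005,0,0,0,0,0],[0,0,0,0,0,0,0]]'
```

```text
time_s: 29.28
ee_pos: [509.8, -23.6, 250.2]
ee_rot: [180.0, -0.1, 171.0]
force: [-4.8, -0.1, 0.6]
gripper_width: 0.4
```

```bash
python3 -m jog '[[0,-0.0005,0,0,0,0,0],[0,0,0,0,0,0,0]]'
```

```text
time_s: 29.52
ee_pos: [510.1, -23.6, 250.2]
ee_rot: [180.0, -0.1, 171.0]
force: [-5.0, 0.6, 1.3]
gripper_width: 0.3
```

```bash
python3 -m jog '[[0,0,0,0,0,0,0],[0,0.004,0,0,0,0,0],[0,0.01,0,0,0,0,0],[0,0,0,-0.02,0,0,0],[0,-0.01,0.01,-0.03,0,0,0],[0,-0.03,0.02,-0.03,0,0,0],[0,-0.04,0.03,0,0,0,0],[0,0,0,0,0,0,0],[0,0,0,0,0,0,0]]'
python3 - <<'E'
from h import *
p,s=tool2box(); print(p,s["force"],s["time_s"])
f=vision.grab_frame("wrist"); cv2.imwrite("pics/w7.png",f["color"]); strips(f,"pics/s7.png")
c=f["color"].astype(int); y=(c[...,2]>150)&(c[...,1]>130)&(c[...,0]<110); v,u=np.nonzero(y); k=v<220; u,v=u[k],v[k]; F=intr(f)
o=f["pose"][:3,3]; d=np.stack([(u-f["cx"])/F,(v-f["cy"])/F,np.ones(len(u))],-1)@f["pose"][:3,:3].T
print(len(u),w2b(o+d*((71-o[2])/d[:,2])[:,None]).mean(0), "front pts expected centre x 8.5 at home")
E
```

```text
time_s: 30.65
ee_pos: [584.6, 25.2, 329.9]
ee_rot: [-180.0, -0.1, 171.0]
force: [-0.9, 0.6, 0.1]
gripper_width: 0.2
[ 52.8161436  -20.10600179 138.86854793] [-0.92720367  0.63767929  0.13853631] 30.65
210 [  7.50825048 -78.62212299  71.        ] front pts expected centre x 8.5 at home
```

View pics/w7.png

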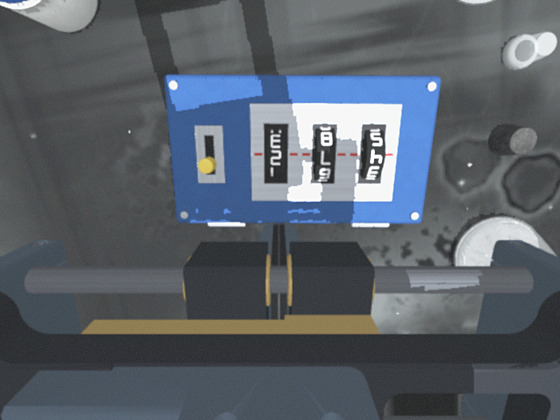

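View pics/s7.png

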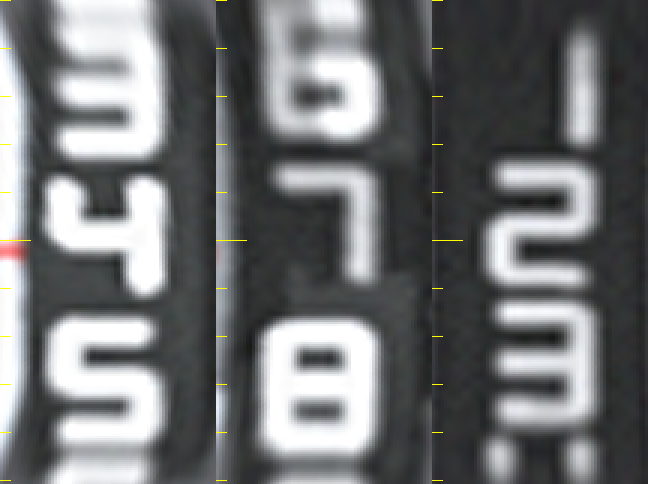

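The post at (207,165) has moved to the far end of its slot, and the wheels still read 4-7-2. To confirm the bolt travel I'll apply the same measurement to the first picture.

Run:
```python
from h import *
def post(f):
    c=f["color"].astype(int); y=(c[...,2]>150)&(c[...,1]>130)&(c[...,0]<110); v,u=np.nonzero(y); k=v<220; u,v=u[k],v[k]; F=intr(f)
    o=f["pose"][:3,3]; d=np.stack([(u-f["cx"])/F,(v-f["cy"])/F,np.ones(len(u))],-1)@f["pose"][:3,:3].T
    P=w2b(o+d*((71-o[2])/d[:,2])[:,None]); return len(u),P.mean(0),P.min(0)[0],P.max(0)[0], w2b(o)
print(post(dict(np.load("wr1.npz")))); print(post(vision.grab_frame("wrist")))
```

```text
(210, array([ -7.24031137, -78.14535958,  71.        ]), np.float64(-12.874034601681183), np.float64(-1.1205802347144955), array([-25.44761959,   1.82209326, 320.70597007]))
(208, array([  7.51362829, -78.52591317,  71.        ]), np.float64(1.6259906609278914), np.float64(14.007449742988827), array([-21.40166108, -19.57466892, 310.95121953]))
```

Travel measures 14.8 mm, so the bolt is home. The arm is clear of the box and touching nothing.

```bash
python3 -c "
from workcell import ticket,status
print(status.state()['time_s'],ticket.job_done())"
```

```text
the job is handed in; nothing more can be done
30.75 None
```

The lock box should be unlocked: the wheels show 4-7-2 and the bolt is fully home. I handed the job in at 30.75 s of the 64 s allowed. It reported no verdict, so everything below comes from my own measurements.

- **Wheels:** I rolled each one with the closed fingertips at about 8 N. In the last picture the digits stand about 1° (left), 4.5° (middle) and 4° (right) past the index. All are inside the 0.2 rad (11°) tolerance, and I left the small overshoots on the middle and right wheels as they were.
- **Bolt:** I pushed the post with about 2 N until it met its stop at about 5 N. The camera shows about 14.8 mm of travel, against the 13.5 mm needed.
- **Forces and surroundings:** The highest contact force I read was about 9 N, against the limit of 25 N, though I only read it at the end of each move. I felt no contact with any bystander, but I did not measure their positions again at the end. The arm ended clear of the box, and force readings were within about 1 N of zero.

No check failed. The one disagreement was the box position: the first side-camera fit was about 4 mm off the wrist-camera one. I used the wrist fit, and the red index lines confirmed it to within 0.4 mm.

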